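# Show the capped tube to the inspection camera

## Task

Draw the tallest tube, the one with the wide cap, out of the wire rack and hold it up in the air in front of the bench inspection camera: the middle of its glass at the camera's focus spot, cap up, and the tube parallel to the camera's own up direction, so that it leans just as the camera head is tilted and is seen squarely broadside. Finish while still holding it there, motionless and touching nothing but the gripper; leave the rack, the other tubes, the camera and everything else on the bench as they are.

Things in the scene. Friction and masses are not known exactly. Their poses are not given: they have to be found in the camera images.
- tube: The tube to show: the tallest of the four tubes in the rack, frosted glass 16 mm across with a black ribbed cap 21 mm across. 130 mm long in all; the cap is its top 26 mm (104 to 130 mm above the origin). About 30 g. Origin at the centre of its underside, z along the tube to the cap. It stands upright on the rack's floor, 5 mm above the bench, in one of the four occupied cells. It can be gripped on the cap.
- tube_mid (a point): Point on the tube's axis in the middle of its glass, 55 mm above its underside; axes as the tube's.
- rack: Loose white wire tube rack, 0.5 kg, 69 mm (its x) by 157 mm (its y), 71 mm high; floor plate 5 mm thick, wires 3 mm thick at heights 32 and 70 mm forming 3 rows of 7 square cells, 22 mm apart, each 19 mm clear. The four tubes stand in the middle row only, at y = -66, -22, 22 and 66 mm in its frame, in any order, so there is free room in front of and behind each (its x direction). Origin at the centre of its underside, z up.
- short_a: Short tube, 98 mm long, 13 mm across, black cap 16 mm across and 18 mm high; origin at the centre of its underside, z to the cap. To be left in the rack.
- short_b: Another short tube like short_a. To be left in the rack.
- short_c: Another short tube like short_a. To be left in the rack.
- camera_stand: Fixed stand of the inspection camera: dark base plate 130 by 120 mm and 12 mm thick, post 20 mm across, and a fork 84 mm wide at the top carrying the grey camera head (64 x 60 x 54 mm, black lens barrel in front) on a stiff level tilt hinge 305 mm above the bench. Origin on the bench under the post; the camera faces along its -x. The head looks forward and downward by some 0.2 to 0.6 rad, set differently each time; do not move it.
- lens (a point): Centre of the front face of the lens, 65 mm in front of the tilt hinge. Axes of the camera head: it looks along -x, y is level, z is the head's own up direction (it leans forward, away from the stand, as the head looks down).
- focus (a point): The focus spot: the point in the air 120 mm straight out from the lens face along its line of sight, 200 to 270 mm above the bench. Axes as lens; the tube is to be parallel to this z, cap towards +z.
- bottle: White plastic bottle, 68 mm across, 190 mm high, standing; origin at the centre of its underside. Bystander.
- burner: Small bench burner, 142 mm high on an 80 mm round foot, not lit; origin at the centre of its underside. Bystander.
- dish: Lidded petri dish, 90 mm across, 16 mm high; origin at the centre of its underside. Bystander.

How it is judged:
By the outcome, as a careful person would: the job done as asked, in the order asked, and still so for the second after the job is handed in, while the arm keeps its last pose, push and grip.
It also fails if it takes over 35 s, if anything falls off the work surface, if the arm or the gripper's body presses on something with over 40 N, if the wrist force passes 120 N, or if a joint passes its speed limit or range.

## Robot

A 7-joint arm with a two-finger parallel gripper is mounted at the origin on the work surface. World frame = base frame: x ahead of the robot, y to its left, z up, the work surface at z = 0. Lengths are in m, angles in rad, forces in N, time in s.
With the tool pointing down it reaches from about 0.4 to 0.875 m from the base axis. Payload 6.5 kg.
Tool frame: the origin (TCP) lies on the centre line of the jaws, within the pads' length; the fingertips stand 14 mm ahead of it and the grasp point (between the pads) lies 5 mm behind it; z points along the fingers, y is the direction in which the jaws open and shut (so a half turn about z gives the same grasp; the last joint's range is limited). The gripper opens to 88 mm and grips with 3 to 60 N. Pads are 18 mm wide; open, the fingers measure 123 mm over their backs; the gripper's body (75 mm by 187 mm) begins 45 mm behind the grasp point.
Start: joints at [1.137, 0.536, -0.004, 1.538, 0.003, 1.067, -0.071], TCP at [0.234, -0.607, 0.253] pointing down, gripper open.
Joint ranges: [-2.7, 2.7], [-0.37, 2.16], [-1.27, 1.26], [0.24, 2.4], [-1.31, 4.45], [0.19, 1.91], [-2.76, 2.76]. Speed limits (rad/s): [2.39, 2.39, 3.14, 3.14, 3.14, 3.14, 3.14].

## Interface

Orientations are given as a 3x3 rotation matrix whose columns are the frame's x, y, z axes.
In Python, from cell import arm gives the robot as it stands.
- The arm moves only by the tool send_rows, never from a script. Its argument "motion" is a list of rows, each a list of 3 entries, a list of its own where there are three numbers: the shift along the tool's x, y, z in cm, then the turn, a rotation vector about the tool's x, y, z in degrees, then the opening, from 0 (shut) to 1 (fully open). In form: [[[x, y, z], [rx, ry, rz], jaw], ...]. A call has 1 to 10 rows; each row is the pose to reach, as a shift and turn from the pose commanded when the call began, along the tool's axes at that moment; what a row does not reach only later rows make up. A row lasts 1/10 s, in which the tool goes at most 50 mm and 8.59 degrees, less where a joint would pass 70% of its speed; a pose out of reach is approached as far as the arm can. A call with a gripper value outside its range is refused whole. The fingers move at their own pace and stop on an object; the grip force is fixed at half the most. Time passes only in rows, so rows that repeat a pose let the fingers close. It gives the time, the measured TCP pose, the force and the opening at its end, in the units of the state.
- arm.observe(): the state, without advancing time (a new reading comes with each control period).
- arm.grab_frame(name): name is "side" or "top" or "wrist"; returns the picture (480x640x3 uint8, red, green, blue); there is no depth.
- arm.get_calibration(name): a dict with "intrinsics" (3x3 intrinsics, pixels), "R" (3x3) and "t" (3): a world point X has camera coordinates R X + t. Camera axes: x right, y down, z forward; pixel columns grow to the right and rows downward; lengths in m; the calibration is good to about 2 mm. A picture is of the moment at which its call begins: read the wrist's pose just before it. get_calibration takes no time and is no camera call; for the wrist camera it gives the pose at the moment of the call.
- arm.job_done(): hands the job in, once; it reports no verdict.
Trained networks look in the newest picture that a camera, given by its name, has taken for a name from the list of things; names that differ only in an ending like _2 or _b are one class to them, and where a whole thing is asked for, a point or a joint stands for the part that bears it (a point fixed in the world has none). Each returns a list of dicts, best first, with "score" (0 to 1); they miss things now and then, are a little off and sometimes report something else, mostly with a low value. They report only what shows in the picture. A call takes as long as a camera call.
- arm.trace(camera, thing): "pixels" (480x640 bool, what is visible of it) and "uv" ([column, row] in pixels, amid what is visible of it).
The state is a dict: "t": time; "joint_pos": joint angles; "joint_velocities": joint speeds; "effort": joint torques, N m; "ee_pos": TCP position; "tool_rot": TCP orientation; "ft_force": force on the tool from outside, world axes, zero at the start; "moment": the same for the moment, N m; "opening": opening from 0.0 (shut) to 1.0 (fully open).
Only numpy, scipy, OpenCV 4.12 (cv2) and the standard library are available. Lean on these libraries where they do the work, as an engineer would, in place of code of your own. Each camera call takes 0.05 s, during which the arm holds its last target.

## Working session

There is one attempt and no reset: what is moved stays moved. The work goes in short steps, Python scripts to look and compute and a tool call to move; the robot and the scene stay as the last step left them, time stands still between calls to the robot, and variables do not carry over. Pictures are saved under pics/ and viewed, and the job is handed in when it is done.

Besides the shell and the picture viewer there is one more tool, called after ">>>" as name(argument=value, ...) on one line, values as JSON. send_rows: Moves the arm, as the interface text tells. Its arguments: {"type":"object","properties":{"motion":{"type":"array"}},"required":["motion"]}

```bash
ls; mkdir -p pics; python3 - <<'E'
from cell import arm
import cv2,numpy as np
s=arm.observe()
print({k:np.round(v,3).tolist() for k,v in s.items()})
for n in ["side","top","wrist"]:
    im=arm.grab_frame(n); cv2.imwrite(f"pics/{n}0.png",im[:,:,::-1])
    c=arm.get_calibration(n); print(n,{k:np.round(v,4).tolist() for k,v in c.items()})
E
```

```text
pics
{'t': 0.0, 'joint_pos': [1.137, 0.537, -0.004, 1.539, 0.003, 1.067, -0.071], 'joint_velocities': [-0.001, -0.0, -0.001, 0.002, 0.003, 0.001, 0.0], 'effort': [0.0, -57.099, 0.991, -25.16, -0.056, 0.018, 0.0], 'ee_pos': [0.233, -0.606, 0.252], 'tool_rot': [[0.933, 0.36, -0.001], [0.36, -0.933, 0.002], [-0.0, -0.002, -1.0]], 'ft_force': [-0.452, 0.056, -0.334], 'moment': [-0.008, -0.024, -0.012], 'opening': 0.999}
side {'intrinsics': [[472.786, 0.0, 313.9078], [0.0, 472.786, 244.4276], [0.0, 0.0, 1.0]], 'R': [[0.8318, -0.5548, -0.0181], [-0.4388, -0.6372, -0.6336], [0.3399, 0.5349, -0.7735]], 't': [-0.466, 0.434, 1.0044]}
top {'intrinsics': [[604.4301, 0.0, 313.7101], [0.0, 604.4301, 237.2737], [0.0, 0.0, 1.0]], 'R': [[0.0064, -1.0, -0.0037], [-0.9983, -0.0062, -0.0575], [0.0574, 0.0041, -0.9983]], 't': [0.0739, 0.6046, 1.4407]}
wrist {'intrinsics': [[400.7273, 0.0, 323.2251], [0.0, 400.7273, 246.3125], [0.0, 0.0, 1.0]], 'R': [[0.3598, -0.933, -0.0019], [-0.8841, -0.3416, 0.3189], [-0.2982, -0.113, -0.9478]], 't': [-0.6504, -0.043, 0.3917]}
```

View pics/side0.png

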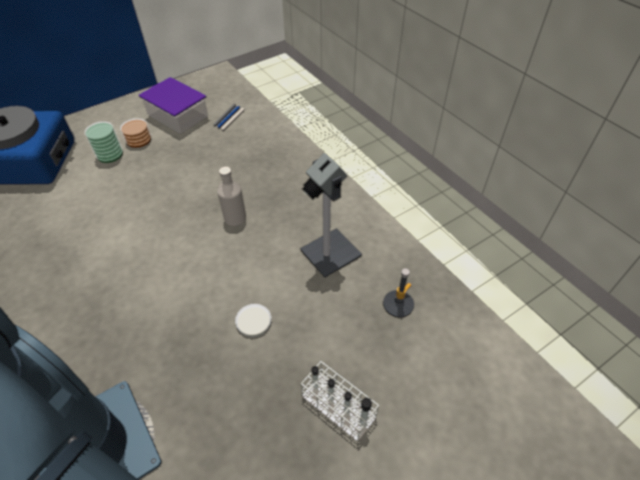

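View pics/top0.png

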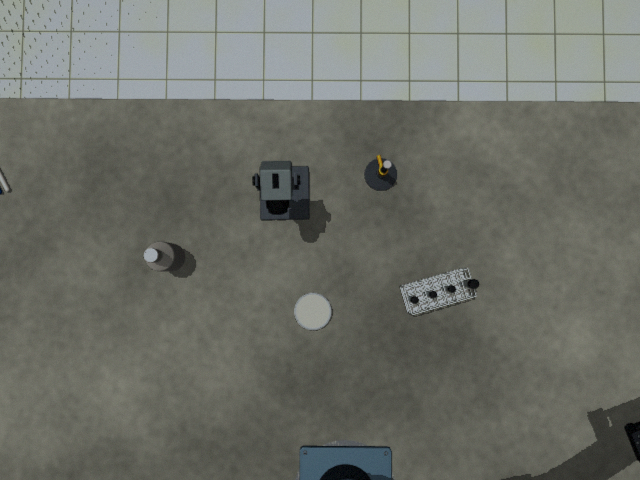

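View pics/wrist0.png

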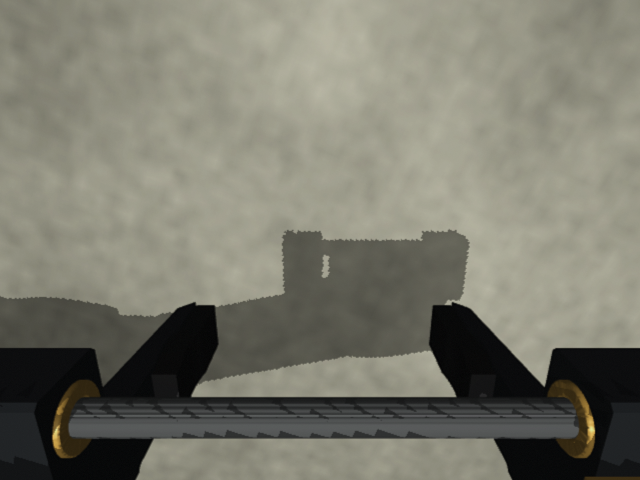

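The tall tube (larger black cap) is at the rack's right end: top (473,284), side (366,404). The camera head is at top (277,182), side (325,178).

```bash
cat > h.py <<'E'
import numpy as np,cv2
from cell import arm
def proj(n,X):
    c=arm.get_calibration(n);P=np.atleast_2d(X)@np.array(c["R"]).T+np.array(c["t"])
    uv=P@np.array(c["intrinsics"]).T
    return uv[:,:2]/uv[:,2:]
def ray(n,uv):
    c=arm.get_calibration(n);R=np.array(c["R"]);t=np.array(c["t"])
    d=R.T@np.linalg.solve(np.array(c["intrinsics"]),np.array([uv[0],uv[1],1.]))
    return -R.T@t,d/np.linalg.norm(d)
def atz(n,uv,z):
    o,d=ray(n,uv);return o+d*(z-o[2])/d[2]
def tri(obs):
    A=0;b=0
    for n,uv in obs:
        o,d=ray(n,uv);M=np.eye(3)-np.outer(d,d);A=A+M;b=b+M@o
    X=np.linalg.solve(A,b)
    return X,[proj(n,X)[0]-np.array(uv) for n,uv in obs]
E
python3 - <<'E'
from h import *
import pickle
D={}
for n in ["side","top"]:
    arm.grab_frame(n)
    for th in ["tube","rack","short_a","camera_stand","lens","bottle","burner","dish"]:
        r=arm.trace(n,th)
        for q in r[:4]:
            ys,xs=np.nonzero(q["pixels"])
            print(n,th,round(q["score"],2),np.round(q["uv"],1),len(xs),xs.min(),xs.max(),ys.min(),ys.max())
        D[n,th]=r
pickle.dump(D,open("d.pkl","wb"))
for n,b in [("top",(200,130,520,340)),("side",(280,140,420,460))]:
    im=cv2.imread(f"pics/{n}0.png")[b[1]:b[3],b[0]:b[2]]
    k=2.5 if n=="top" else 1.87
    cv2.imwrite(f"pics/{n}0z.png",cv2.resize(im,None,fx=k,fy=k,interpolation=cv2.INTER_CUBIC))
im=cv2.imread("pics/side0.png")
a=cv2.resize(im[140:280,280:380],None,fx=4,fy=4,interpolation=cv2.INTER_CUBIC)
b=cv2.resize(im[345:455,290:390],None,fx=4,fy=4,interpolation=cv2.INTER_CUBIC)
b=cv2.copyMakeBorder(b,0,a.shape[0]-b.shape[0],0,0,0)
cv2.imwrite("pics/sidez.png",np.hstack([a,b])[:600])
E
```

```text
side tube 0.58 [366.1 406.6] 219 359 371 397 424
side rack 0.82 [335.7 403.6] 2242 301 378 362 440
side short_a 0.42 [348.5 397.8] 102 343 351 391 405
side camera_stand 0.6 [328.1 232.5] 3349 301 361 153 277
side lens 0.88 [323.1 179.8] 1074 302 346 154 198
side lens 0.49 [346.5 398.5] 131 343 351 391 412
side bottle 0.76 [230.8 202.4] 1137 217 245 167 225
side burner 0.87 [398.5 298.9] 820 383 413 269 316
side dish 0.97 [254.4 321.2] 945 235 271 304 336
top rack 0.59 [438.3 291.4] 2072 400 475 268 314
top short_a 0.63 [449.  291.1] 35 445 453 287 291
top short_a 0.38 [415.6 299.7] 55 408 417 296 302
top camera_stand 0.79 [285.2 189.6] 2997 252 309 160 220
top camera_stand 0.32 [163.  257.2] 1002 143 184 241 271
top lens 0.76 [277.  182.3] 1581 259 291 160 214
top bottle 0.67 [166.  257.9] 1030 143 185 242 272
top bottle 0.54 [470.2 283.1] 103 462 477 280 287
top burner 0.67 [381.6 174.5] 838 364 396 156 190
top burner 0.67 [282.3 190.4] 2952 252 309 161 220
top dish 0.83 [312.9 308.2] 1095 294 330 293 330
top dish 0.16 [282.4 189.1] 2865 252 308 160 219
```

View pics/sidez.png

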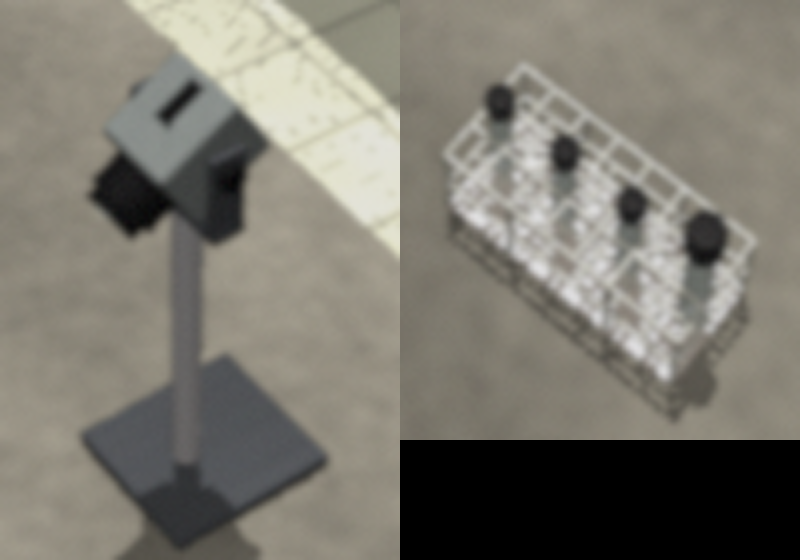

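View pics/top0z.png

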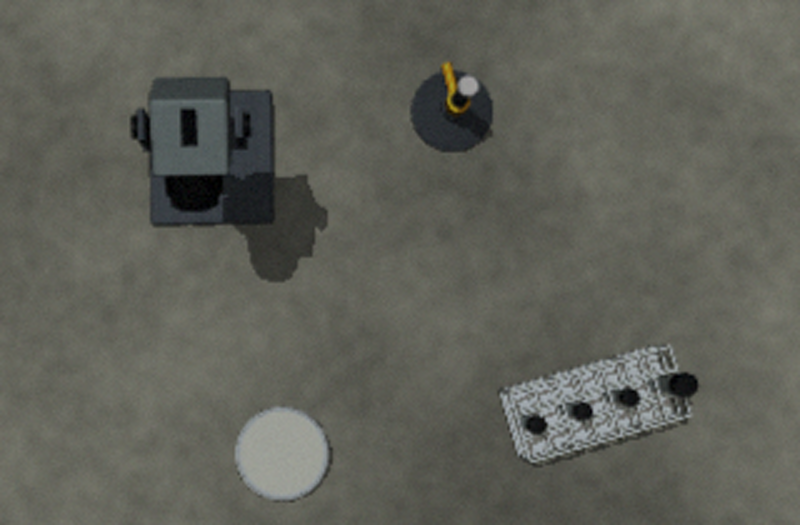

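```bash
python3 - <<'E'
from h import *
s=arm.observe();T=np.array(s["tool_rot"]);p=np.array(s["ee_pos"])
c=arm.get_calibration("wrist");R=np.array(c["R"])
C=-R.T@np.array(c["t"])
print("cam in tool",T.T@(C-p)); print("cam axes in tool",np.round(T.T@R.T,3))
print("topcam",-np.array(arm.get_calibration("top")["R"]).T@arm.get_calibration("top")["t"],"side",-np.array(arm.get_calibration("side")["R"]).T@arm.get_calibration("side")["t"])
print("tube cap",tri([("top",(473.2,283.6)),("side",(366.2,404.2))]))
for u in [(536,424),(582,411),(628,397)]: print("short",atz("top",(200+u[0]/2.5,130+u[1]/2.5),.098))
# rack corners top at z=.07 in top
for u in [(502,392),(668,346),(690,415),(535,464)]: print("rackc",atz("top",(200+u[0]/2.5,130+u[1]/2.5),.07))
for u in [(150,225),(273,222),(271,91)]: print("base top",atz("top",(200+u[0]/2.5,130+u[1]/2.5),.012))
for u in [(82,436),(182,547),(327,461),(226,356)]: print("base side",atz("side",(280+u[0]/4,140+u[1]/4),.012))
print("head top tri",tri([("top",(200+190/2.5,130+128/2.5)),("side",(280+180/4,140+102/4))]))
print("lens tri",tri([("top",(200+194/2.5,130+207/2.5)),("side",(280+120/4,140+205/4))]))
for n,v in [("dish",(312.5,311.5,.016)),("burner",(380,176,.0)),("bottle",(163,257,.06))]: print(n,atz("top",v[:2],v[2]))
E
```

```text
cam in tool [ 0.08433361  0.00142643 -0.13163656]
cam axes in tool [[ 0.    -0.948 -0.319]
 [ 1.     0.    -0.001]
 [ 0.001 -0.319  0.948]]
topcam [0.5203976  0.07170863 1.47336889] side [ 0.23661625 -0.51922802  1.04345239]
tube cap (array([ 0.49844967, -0.27876656,  0.12489715]), [array([ 0.38575844, -0.62902303]), array([-0.83062121,  0.08984055])])
short [ 0.45958385 -0.15154234  0.098     ]
short [ 0.47158895 -0.1932334   0.098     ]
short [ 0.48450672 -0.23496204  0.098     ]
rackc [ 0.48762604 -0.12473585  0.07      ]
rackc [ 0.53112699 -0.2785506   0.07      ]
rackc [ 0.46756842 -0.29834445  0.07      ]
rackc [ 0.42158285 -0.1550502   0.07      ]
base top [0.64564853 0.20832302 0.012     ]
base top [0.64929979 0.08895327 0.012     ]
base top [0.7774898  0.09178462 0.012     ]
base side [0.64982124 0.20163855 0.012     ]
base side [0.6535405  0.08376264 0.012     ]
base side [0.77736262 0.08698987 0.012     ]
base side [0.77584201 0.20503061 0.012     ]
head top tri (array([0.69365692, 0.1476954 , 0.33503367]), [array([ 0.49350277, -0.86875924]), array([-0.83752929,  0.1137494 ])])
lens tri (array([0.64329022, 0.14466768, 0.28455473]), [array([ 1.83738379, -3.27677709]), array([-3.22848458,  0.35621294])])
dish [0.42592517 0.07945947 0.016     ]
burner [ 0.75685049 -0.08399657  0.        ]
bottle [0.5532828 0.4298886 0.06     ]
```

```bash
cat >> h.py <<'E'
from scipy.spatial.transform import Rotation as Ro
def down(az,a=0):
    """tool pointing down, tool x at azimuth az deg, then turned a deg about tool y"""
    z=np.array([0,0,-1.]);x=np.array([np.cos(np.radians(az)),np.sin(np.radians(az)),0])
    return np.column_stack([x,np.cross(z,x),z])@Ro.from_euler("y",a,degrees=True).as_matrix()
def delta(p0,R0,p,R):
    sh=R0.T@(np.array(p)-p0)*100; rv=Ro.from_matrix(R0.T@R).as_rotvec(degrees=True)
    print("shift",np.round(sh,2).tolist(),"turn",np.round(rv,2).tolist(),"rows",max(np.linalg.norm(sh)/5,np.linalg.norm(rv)/8.59))
def st():
    s=arm.observe();return np.array(s["ee_pos"]),np.array(s["tool_rot"])
E
python3 - <<'E'
from h import *
p,R=st()
w=np.array([.48,-.10,.45]);delta(p,R,w,down(70))
delta(w,down(70),[.62,.33,.47],down(100,-25))
print("post foot",atz("side",(280+187/4,140+465/4),.012))
E
```

```text
shift [41.2, -38.41, -19.73] turn [-0.0, 0.0, -48.93] rows 11.935713505377104
shift [45.2, -1.55, -2.0] turn [-6.54, -24.42, -29.52] rows 9.053176238205022
post foot [0.69573608 0.13886593 0.012     ]
```

>>> send_rows(motion=[[[41.2,-38.4,-19.7],[0,0,-49],1],[[41.2,-38.4,-19.7],[0,0,-49],1],[[41.2,-38.4,-19.7],[0,0,-49],1],[[41.2,-38.4,-19.7],[0,0,-49],1],[[41.2,-38.4,-19.7],[0,0,-49],1],[[41.2,-38.4,-19.7],[0,0,-49],1],[[41.2,-38.4,-19.7],[0,0,-49],1],[[41.2,-38.4,-19.7],[0,0,-49],1],[[41.2,-38.4,-19.7],[0,0,-49],1],[[41.2,-38.4,-19.7],[0,0,-49],1]])

```text
t: 2.05
ee_pos: [0.4406, -0.1803, 0.4188]
tool_rot: [[0.341, 0.94, 0.001], [0.94, -0.341, -0.001], [-0.0, 0.001, -1.0]]
ft_force: [0.7, 0.1, 0.2]
opening: 1.0
```

```bash
python3 - <<'E'
from h import *
p,R=st()
print(np.round(arm.observe()["joint_pos"],2))
delta(p,R,[.62,.33,.47],down(100,-25))
E
```

```text
[ 0.69  0.11 -0.44  1.73  0.05  1.31 -0.1 ]
shift [54.09, -0.53, -5.14] turn [-6.49, -24.38, -29.47] rows 10.867227886391095
```

>>> send_rows(motion=[[[54,-0.5,-5],[-6.5,-24.5,-29.5],1],[[54,-0.5,-5],[-6.5,-24.5,-29.5],1],[[54,-0.5,-5],[-6.5,-24.5,-29.5],1],[[54,-0.5,-5],[-6.5,-24.5,-29.5],1],[[54,-0.5,-5],[-6.5,-24.5,-29.5],1],[[54,-0.5,-5],[-6.5,-24.5,-29.5],1],[[54,-0.5,-5],[-6.5,-24.5,-29.5],1],[[54,-0.5,-5],[-6.5,-24.5,-29.5],1],[[54,-0.5,-5],[-6.5,-24.5,-29.5],1],[[54,-0.5,-5],[-6.5,-24.5,-29.5],1]])

```text
t: 3.05
ee_pos: [0.6062, 0.2889, 0.4637]
tool_rot: [[-0.157, 0.985, 0.072], [0.892, 0.173, -0.418], [-0.424, -0.001, -0.906]]
ft_force: [1.2, -0.2, 1.1]
opening: 0.997
```

>>> send_rows(motion=[[[2,0,0],[0,0,0],1],[[2,0,0],[0,0,0],1],[[2,0,0],[0,0,0],1]])

```text
t: 3.35
ee_pos: [0.6024, 0.3048, 0.4553]
tool_rot: [[-0.158, 0.985, 0.073], [0.891, 0.174, -0.418], [-0.424, -0.001, -0.905]]
ft_force: [0.8, -0.8, 0.8]
opening: 1.0
```

```bash
python3 - <<'E'
from h import *
import pickle
print(np.round(arm.observe()["joint_pos"],2),np.round(arm.observe()["joint_velocities"],2))
c=arm.get_calibration("wrist")
im=arm.grab_frame("wrist"); cv2.imwrite("pics/w1.png",im[:,:,::-1])
pickle.dump(c,open("w1.pkl","wb"))
print(st())
E
```

```text
[-0.36  0.67 -0.69  1.02  0.73  1.87 -0.71] [ 0.03 -0.03  0.01  0.    0.    0.    0.  ]
(array([0.60275301, 0.30384185, 0.45604105]), array([[-1.56592483e-01,  9.84949734e-01,  7.31629409e-02],
       [ 8.91801336e-01,  1.72840882e-01, -4.18110520e-01],
       [-4.24463392e-01, -2.26156154e-04, -9.05445071e-01]]))
```

View pics/w1.png

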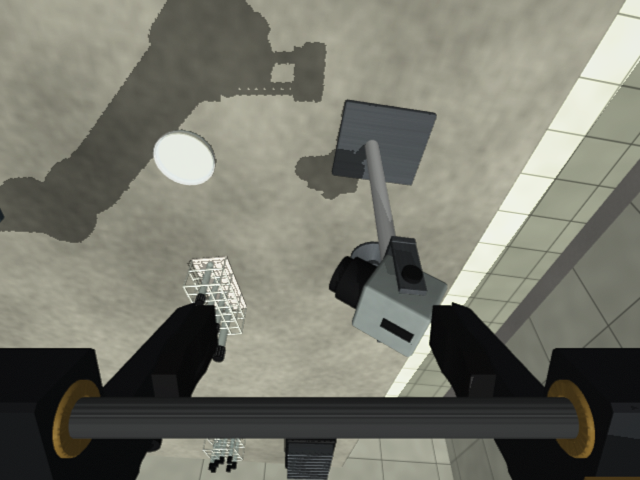

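```bash
python3 - <<'E'
import cv2
im=cv2.imread("pics/w1.png")[225:370,310:460]
cv2.imwrite("pics/w1z.png",cv2.resize(im,None,fx=4,fy=4,interpolation=cv2.INTER_CUBIC))
E
```

```text
(no output)
```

View pics/w1z.png

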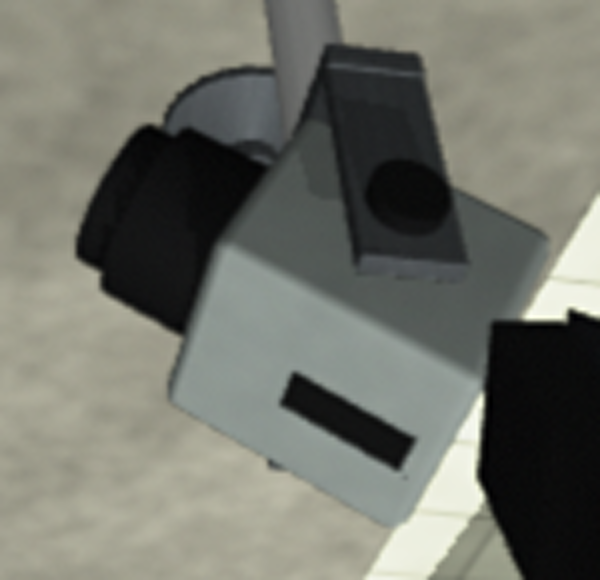

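```bash
cat > fit.py <<'E'
from h import *
import pickle
from scipy.optimize import least_squares
CAL={"w1":pickle.load(open("w1.pkl","rb")),"top":arm.get_calibration("top"),"side":arm.get_calibration("side")}
def pj(n,X):
    c=CAL[n];u=np.array(c["intrinsics"])@(np.array(c["R"])@X+np.array(c["t"]));return u[:2]/u[2]
W=lambda x,y:(310+x/4,225+y/4); T=lambda x,y:(200+x/2.5,130+y/2.5); S=lambda x,y:(280+x/4,140+y/4)
# head points: (sx,sy,sz) in box half-dims
H=[("w1",W(220,243),(-1,1,1)),("w1",W(482,386),(1,1,1)),("w1",W(397,530),(1,-1,1)),("w1",W(168,397),(-1,-1,1)),("w1",W(550,236),(1,1,-1)),
("top",T(152,175),(-1,1,1)),("top",T(230,174),(-1,-1,1)),("top",T(151,98),(1,1,1)),("top",T(229,97),(1,-1,1)),("top",T(154,78),(1,1,-1)),("top",T(228,77),(1,-1,-1)),
("side",S(104,130),(-1,1,1)),("side",S(167,186),(-1,-1,1)),("side",S(180,50),(1,1,1)),]
B=[("w1",(346,99),(-1,1)),("w1",(436,113),(1,1)),("w1",(412,185),(1,-1)),("w1",(332,175),(-1,-1)),
("top",T(150,225),(-1,1)),("top",T(273,222),(-1,-1)),("top",T(271,91),(1,-1)),
("side",S(82,436),(-1,1)),("side",S(182,547),(-1,-1)),("side",S(327,461),(1,-1)),("side",S(226,356),(1,1))]
sig={"w1":1.,"top":1.,"side":1.}
def unpack(v):
    x,y,yaw,th,bx,bz,dx,dy,dz,cx=v[:10]
    Rz=Ro.from_euler("z",yaw).as_matrix(); Rh=Rz@Ro.from_euler("y",-th).as_matrix()
    return x,y,Rz,Rh
# tilt: x_head axis=(cos th,0,sin th) -> looks along -x downward; z_head=(-sin th,0,cos th)
def res(v,free=True):
    x,y,yaw,th,bx,bz,dx,dy,dz,cx=v[:10]
    x,y,Rz,Rh=unpack(v);h=np.array([x,y,.305]);r=[]
    off={"w1":v[10:12],"top":v[12:14],"side":v[14:16]}
    for n,uv,s in H:
        X=h+Rh@(np.array([bx,0,bz])+np.array(s)*[dx/2,dy/2,dz/2]); r.append((pj(n,X)-uv-off[n])/sig[n])
    for n,uv,s in B:
        X=np.array([x,y,0])+Rz@np.array([cx+s[0]*.065,s[1]*.06,.012]); r.append((pj(n,X)-uv-off[n])/sig[n])
    r.append((pj("w1",h+Rh@[0,.050,0])-W(408,197)-off["w1"])/2)
    return np.concatenate(r+[np.array([(dx-.064)/.001,(dy-.060)/.001,(dz-.054)/.001,bx/.02,bz/.01]),np.array(v[10:16])/1.5])
if __name__=="__main__":
    v0=np.array([.70,.147,0,.4,0,0,.064,.06,.054,0]+[0]*6)
    o=least_squares(res,v0,loss="soft_l1")
    np.set_printoptions(suppress=True,precision=4)
    print(o.x,o.cost)
    J=o.jac;print("sd",np.sqrt(np.diag(np.linalg.inv(J.T@J)))[:10])
    r=o.fun[:2*(len(H)+len(B))+2].reshape(-1,2)
    for q,e in zip(H+B+[("w1",0,"knob")],r): print(q[0],q[2],np.round(e,1))
    x,y,Rz,Rh=unpack(o.x);h=np.array([x,y,.305])
    print("tilt deg",np.degrees(o.x[3]),"yaw",np.degrees(o.x[2]),"lens",h-.065*Rh[:,0],"focus",h-.185*Rh[:,0]);print(Rh)
    im=cv2.imread("pics/w1.png")
    for s in (pj("w1",h-.065*Rh[:,0]),pj("w1",h)): cv2.circle(im,tuple(int(a) for a in s),2,(0,0,255),-1)
    for s,e in [((-1,1,1),(1,1,1)),((1,1,1),(1,-1,1)),((1,-1,1),(-1,-1,1)),((-1,-1,1),(-1,1,1)),((1,1,1),(1,1,-1)),((-1,1,1),(-1,1,-1))]:
        P=[tuple(int(round(a)) for a in pj("w1",h+Rh@(np.array([o.x[4],0,o.x[5]])+np.array(k)*o.x[6:9]/2))) for k in (s,e)]
        cv2.line(im,P[0],P[1],(0,255,0),1)
    L=h-.065*Rh[:,0]
    for a in np.linspace(0,6.28,40): 
        u=pj("w1",L+.021*(np.cos(a)*Rh[:,1]+np.sin(a)*Rh[:,2])).astype(int); cv2.circle(im,tuple(int(b) for b in u),0,(255,0,255),-1)
    cv2.imwrite("pics/fit.png",cv2.resize(im[225:370,310:460],None,fx=4,fy=4,interpolation=cv2.INTER_NEAREST))
E
python3 fit.py
```

```text
[ 0.7001  0.1482  0.0259  0.5285  0.0021 -0.0005  0.0619  0.0589  0.0517
  0.0158 -1.2453  2.2151  0.5501 -1.5892 -0.554  -0.9339] 15.85090509520833
sd [0.0024 0.0022 0.0072 0.0165 0.0017 0.0016 0.0008 0.001  0.002  0.0022]
w1 (-1, 1, 1) [-0.5  0. ]
w1 (1, 1, 1) [ 0.1 -0.5]
w1 (1, -1, 1) [0.3 0.6]
w1 (-1, -1, 1) [-0.7  0.6]
w1 (1, 1, -1) [ 1.2 -1. ]
top (-1, 1, 1) [0.8 0.1]
top (-1, -1, 1) [ 0.  -0.1]
top (1, 1, 1) [-0.7  0.6]
top (1, -1, 1) [-0.7  0.4]
top (1, 1, -1) [-0.  -0.6]
top (1, -1, -1) [ 0.4 -0.8]
side (-1, 1, 1) [0. 0.]
side (-1, -1, 1) [-0.7  0.4]
side (1, 1, 1) [-0.1  0.3]
w1 (-1, 1) [-0.6  1.8]
w1 (1, 1) [1.4 1.3]
w1 (1, -1) [-0.3 -0.2]
w1 (-1, -1) [-0.8 -0.5]
top (-1, 1) [0.1 0. ]
top (-1, -1) [0.3 0.3]
top (1, -1) [ 0.1 -0.4]
side (-1, 1) [-0.6 -0.2]
side (-1, -1) [-0.4  0.3]
side (1, -1) [ 1.3 -0.7]
side (1, 1) [ 0.5 -0.7]
w1 knob [ 0.1 -3.1]
tilt deg 30.27833632525158 yaw 1.4831503693038892 lens [0.644  0.1467 0.2722] focus [0.5404 0.1441 0.2117]
[[ 0.8633 -0.0259 -0.504 ]
 [ 0.0224  0.9997 -0.0131]
 [ 0.5042  0.      0.8636]]
```

View pics/fit.png

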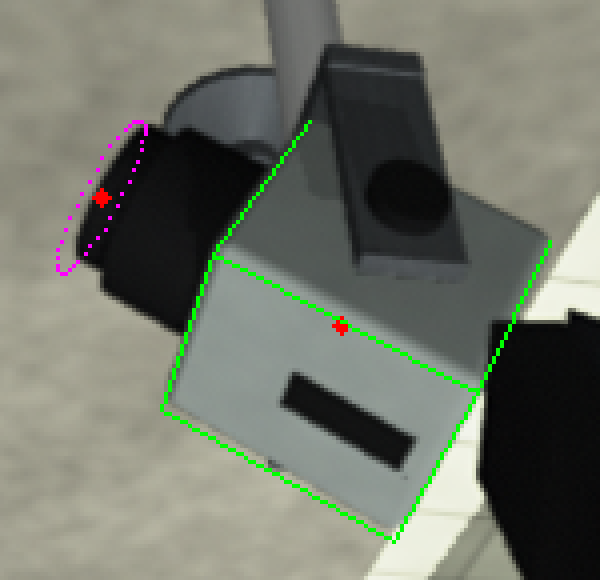

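```bash
cat >> h.py <<'E'
HY,HT=np.radians(1.48),.5285
RH=Ro.from_euler("z",HY).as_matrix()@Ro.from_euler("y",-HT).as_matrix()
HINGE=np.array([.7001,.1482,.305]); FOCUS=HINGE-.185*RH[:,0]
RT=np.column_stack([-RH[:,0],RH[:,1],-RH[:,2]])
E
python3 - <<'E'
from h import *
p,R=st()
tgt=FOCUS+.057*RH[:,2];print(tgt,np.linalg.det(RT))
w=tgt+.13*RH[:,2];print(w)
delta(p,R,w,RT); delta(w,RT,tgt,RT)
E
```

```text
[0.51166187 0.1433314  0.26093904] 1.0000000000000007
[0.44613273 0.14163834 0.37320241]
shift [-8.5, -18.23, 13.14] turn [-37.92, -4.27, -72.2] rows 9.5066837476854
shift [0.0, 0.0, 13.0] turn [0.0, 0.0, 0.0] rows 2.600000000000001
```

>>> send_rows(motion=[[[-8.5,-18,10],[-38,-4,-72],1],[[-8.5,-18,10],[-38,-4,-72],1],[[-8.5,-18,10],[-38,-4,-72],1],[[-8.5,-18,10],[-38,-4,-72],1],[[-8.5,-18,13],[-38,-4,-72],1],[[-8.5,-18,13],[-38,-4,-72],1],[[-8.5,-18,13],[-38,-4,-72],1],[[-8.5,-18,13],[-38,-4,-72],1],[[-8.5,-18,13],[-38,-4,-72],1],[[-8.5,-18,13],[-38,-4,-72],1]])

```text
t: 4.4
ee_pos: [0.448, 0.1414, 0.3749]
tool_rot: [[-0.863, -0.025, 0.505], [-0.02, 1.0, 0.015], [-0.506, 0.003, -0.863]]
ft_force: [-0.5, 0.7, -0.1]
opening: 0.998
```

```bash
python3 - <<'E'
from h import *
p,R=st();print(np.round(arm.observe()["joint_pos"],2))
tgt=FOCUS+.057*RH[:,2]
delta(p,R,tgt,RT)
E
```

```text
[ 0.22 -0.16 -0.7   2.17  0.22  0.63  0.95]
shift [0.26, -0.01, 13.06] turn [0.14, 0.09, -0.12] rows 2.611792917318416
```

>>> send_rows(motion=[[[0.2,0,4],[0,0,0],1],[[0.2,0,8],[0,0,0],1],[[0.2,0,12],[0,0,0],1],[[0.2,0,13],[0,0,0],1],[[0.2,0,13],[0,0,0],1],[[0.2,0,13],[0,0,0],1]])

```text
t: 5.0
ee_pos: [0.5116, 0.145, 0.2613]
tool_rot: [[-0.864, -0.023, 0.503], [-0.017, 1.0, 0.016], [-0.503, 0.005, -0.864]]
ft_force: [0.3, 0.9, 1.1]
opening: 1.003
```

```bash
python3 - <<'E'
from h import *
import pickle
p,R=st();print(np.round(arm.observe()["joint_pos"],2))
c=arm.get_calibration("wrist");im=arm.grab_frame("wrist"); cv2.imwrite("pics/w2.png",im[:,:,::-1])
pickle.dump(c,open("w2.pkl","wb"))
print("focus->",proj("wrist",FOCUS),"lens",proj("wrist",HINGE-.065*RH[:,0]),"err",(p-FOCUS-.057*RH[:,2])*1000)
E
```

```text
[ 0.19  0.19 -0.74  2.2   0.89  0.47  0.34]
focus-> [[320.59562706 279.82907825]] lens [[322.04192454 461.84598365]] err [-0.08574404  1.70012229  0.3878188 ]
```

View pics/w2.png

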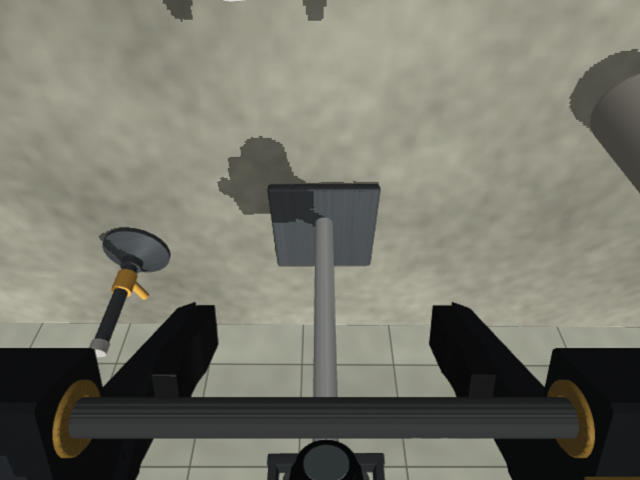

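```bash
python3 - <<'E'
import cv2,numpy as np
im=cv2.imread("pics/w2.png")
a=cv2.resize(im[430:480,250:400],None,fx=5,fy=5,interpolation=cv2.INTER_CUBIC)
b=cv2.resize(im[170:280,250:400],None,fx=5,fy=3,interpolation=cv2.INTER_CUBIC)
cv2.imwrite("pics/w2z.png",np.vstack([a,b]))
E
```

```text
(no output)
```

View pics/w2z.png

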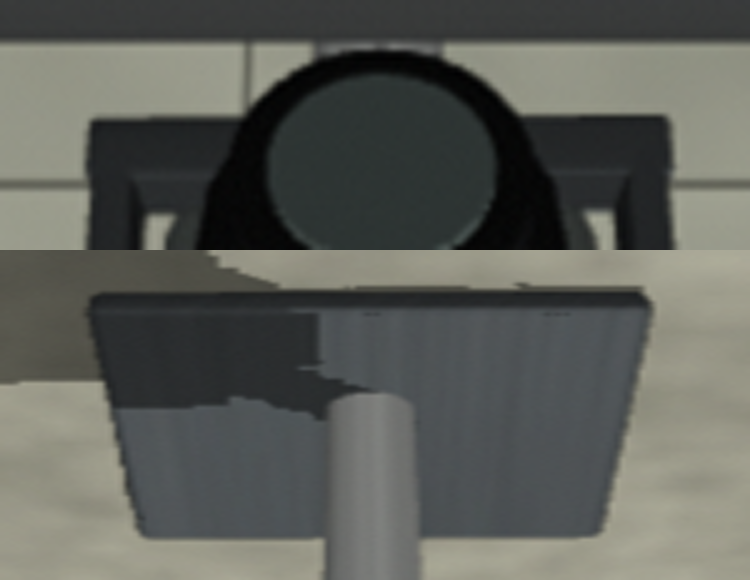

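```bash
python3 - <<'E'
import fit as F
from fit import *
CAL["w2"]=pickle.load(open("w2.pkl","rb")); sig["w2"]=1.
B.extend([("w2",(269,189.3),(-1,1) if 0 else (-1,-1)),("w2",(379,189.3),(-1,1)),("w2",(279,265.3),(1,-1)),("w2",(370,265),(1,1))])
def res2(v,prior=1.5):
    x,y,Rz,Rh=unpack(v);h=np.array([x,y,.305]);r=[]
    bx,bz,dx,dy,dz,cx=v[4:10]
    off={"w1":v[10:12],"top":v[12:14],"side":v[14:16],"w2":v[16:18]}
    for n,uv,s in H:
        r.append((pj(n,h+Rh@(np.array([bx,0,bz])+np.array(s)*[dx/2,dy/2,dz/2]))-uv-off[n])/1)
    for n,uv,s in B:
        r.append((pj(n,np.array([x,y,0])+Rz@np.array([cx+s[0]*.065,s[1]*.06,.012]))-uv-off[n])/1)
    r.append((pj("w1",h+Rh@[0,.050,0])-W(408,197)-off["w1"])/2)
    r.append((pj("w2",h-.065*Rh[:,0])-(326.4,462.6)-off["w2"])/.7)
    r.append((pj("w2",np.array([x,y,.012]))-(324.3,218)-off["w2"])/np.array([1,3]))
    return np.concatenate(r+[np.array([(dx-.064)/.001,(dy-.060)/.001,(dz-.054)/.001,bx/.02,bz/.01]),np.array(v[10:18])/prior])
np.set_printoptions(suppress=True,precision=4)
for pr in (1.,3.):
  for fixdim in (0,):
    o=least_squares(lambda v:res2(v,pr),np.array([.70,.147,0,.5,0,0,.064,.06,.054,0.016]+[0]*8),loss="soft_l1")
    J=o.jac
    print(o.x,o.cost);print("sd",np.sqrt(np.diag(np.linalg.inv(J.T@J)))[:10])
    x,y,Rz,Rh=unpack(o.x);h=np.array([x,y,.305])
    print("tilt",np.degrees(o.x[3]),"yaw",np.degrees(o.x[2]),"focus",h-.185*Rh[:,0])
    n=2*(len(H)+len(B)+3);print(np.round(o.fun[:n].reshape(-1,2),1)[-8:].tolist())
E
```

```text
[ 0.6999  0.15    0.0255  0.5262  0.0024 -0.0006  0.0618  0.0587  0.0516
  0.0167 -0.4948  1.1122 -0.2659 -1.6766 -0.7638 -1.3757 -0.6563  0.6961] 22.989506131194823
sd [0.0019 0.0008 0.0055 0.0106 0.0014 0.0015 0.0008 0.001  0.0021 0.0018]
tilt 30.151625395161105 yaw 1.4593919520522178 focus [0.5399 0.146  0.2121]
[[0.5, -0.8], [-2.4, -0.1], [2.1, -0.7], [-1.3, 0.8], [0.6, 0.5], [-0.1, -3.3], [0.0, -0.1], [-0.3, 1.1]]
[ 0.7009  0.1491  0.0233  0.5216  0.0024 -0.0003  0.0618  0.0588  0.0518
  0.0171  0.1377  2.1169  0.1577 -2.2612 -0.3062 -1.5204 -1.9043  1.6071] 19.635242153089123
sd [0.0023 0.0013 0.0058 0.0113 0.0014 0.0016 0.0008 0.001  0.0021 0.0018]
tilt 29.884228899188226 yaw 1.3334497059079533 focus [0.5405 0.1453 0.2128]
[[0.7, -0.6], [-1.8, -0.1], [2.4, -0.5], [-0.8, 0.5], [0.8, 0.3], [0.1, -3.3], [-0.2, -0.2], [0.1, 1.0]]
```

```bash
sed -i 's/^HY,HT=.*/HY,HT=np.radians(1.4),np.radians(30.0)/; s/^HINGE=np.array(\[[^]]*\])/HINGE=np.array([.7004,.1496,.305])/' h.py; python3 - <<'E'
from h import *
p,R=st(); print(FOCUS)
w=p-.1*R[:,2]
w2=np.array([.49,-.275,.26])
delta(p,R,w2,down(106.9)); 
print(R.T@np.array([-.06,0,.1])*100)
E
```

```text
[0.54023313 0.14568561 0.2125    ]
shift [2.7, -41.98, -1.61] turn [19.87, 25.65, 72.51] rows 9.247353388358986
[  0.14265901   0.19078277 -11.65947041]
```

>>> send_rows(motion=[[[0,0,-4],[0,0,0],1],[[0,0,-8],[0,0,0],1],[[0,-4,-10],[5,6,18],1],[[2.7,-42,-8],[20,25.6,72.5],1],[[2.7,-42,-8],[20,25.6,72.5],1],[[2.7,-42,-8],[20,25.6,72.5],1],[[2.7,-42,-4],[20,25.6,72.5],1],[[2.7,-42,-1.6],[20,25.6,72.5],1],[[2.7,-42,-1.6],[20,25.6,72.5],1],[[2.7,-42,-1.6],[20,25.6,72.5],1]])

```text
t: 6.05
ee_pos: [0.485, -0.2356, 0.2744]
tool_rot: [[-0.442, 0.895, 0.065], [0.895, 0.445, -0.041], [-0.065, 0.04, -0.997]]
ft_force: [1.8, 0.2, 0.4]
opening: 0.999
```

>>> send_rows(motion=[[[-5,0,0],[0,0,0],1],[[-7,0,0],[0,0,0],1],[[-7,0,0],[0,0,0],1],[[-7,0,0],[0,0,0],1]])

```text
t: 6.45
ee_pos: [0.5157, -0.2955, 0.2784]
tool_rot: [[-0.447, 0.892, 0.065], [0.892, 0.45, -0.04], [-0.065, 0.04, -0.997]]
ft_force: [-0.7, 1.4, -0.4]
opening: 1.001
```

```bash
python3 - <<'E'
from h import *
import pickle
p,R=st();print(p,R,np.round(arm.observe()["joint_pos"],2))
im=arm.grab_frame("wrist"); cv2.imwrite("pics/w3.png",im[:,:,::-1])
print(proj("wrist",[[.4984,-.2788,.135],[.4984,-.2788,.005]]))
for q in arm.trace("wrist","tube")[:2]: print(q["score"],q["uv"])
delta(p,R,[.4984,-.2788,.26],down(106.9))
E
```

```text
[ 0.51567973 -0.2954546   0.27838143] [[-0.44673261  0.89231909  0.06478137]
 [ 0.89232634  0.44962889 -0.03984433]
 [-0.06468143  0.04000636 -0.99710371]] [ 0.72  0.4  -0.37  1.71  0.18  0.99  0.75]
[[301.53564257 189.64386898]
 [302.81664009 156.87690505]]
0.86 [304.2, 184.2]
shift [2.38, -0.87, 1.65] turn [2.61, 3.5, 9.76] rows 1.2451790035687205
```

View pics/w3.png

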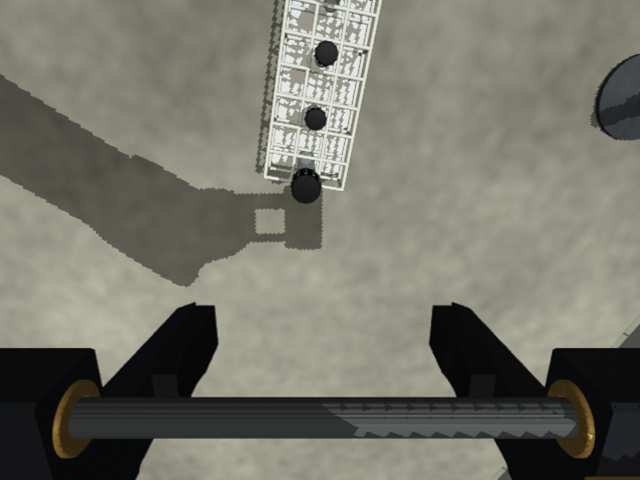

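```bash
python3 - <<'E'
from h import *
p,R=st()
print(atz("wrist",(305.5,187),.130))
delta(p,R,[.4984,-.2788,.20],down(106.9))
E
```

```text
[ 0.50048015 -0.27682484  0.13      ]
shift [2.67, -1.13, 7.62] turn [2.57, 3.49, 9.87] rows 1.630584986549616
```

>>> send_rows(motion=[[[2.7,-1,4],[2.6,3.5,9.9],1],[[2.7,-1,7.6],[2.6,3.5,9.9],1],[[2.7,-1,7.6],[2.6,3.5,9.9],1],[[2.7,-1,7.6],[2.6,3.5,9.9],1],[[2.7,-1,7.6],[2.6,3.5,9.9],1]])

```text
t: 7.05
ee_pos: [0.5008, -0.2797, 0.2016]
tool_rot: [[-0.29, 0.957, 0.002], [0.957, 0.29, -0.002], [-0.002, 0.001, -1.0]]
ft_force: [0.5, 0.1, 0.2]
opening: 0.998
```

```bash
python3 - <<'E'
from h import *
p,R=st();print(p,R,arm.observe()["joint_velocities"])
im=arm.grab_frame("wrist"); cv2.imwrite("pics/w4.png",im[:,:,::-1])
print(proj("wrist",[[.4984,-.2788,.135],[.4984,-.2788,.005]]))
for q in arm.trace("wrist","tube")[:2]: 
    ys,xs=np.nonzero(q["pixels"]);print(q["score"],q["uv"],xs.min(),xs.max(),ys.min(),ys.max())
E
```

```text
[ 0.50077189 -0.27972973  0.20155708] [[-0.28964788  0.95713168  0.00174695]
 [ 0.95713073  0.28965084 -0.00177824]
 [-0.00220801  0.00115699 -0.99999689]] [ 0.00324372 -0.00443041  0.00316814 -0.00567588  0.00147843 -0.0041141
 -0.00492591]
[[317.18075314 270.21762096]
 [319.10862212 211.76906429]]
0.97 [321.0, 257.7] 301 342 209 287
```

View pics/w4.png

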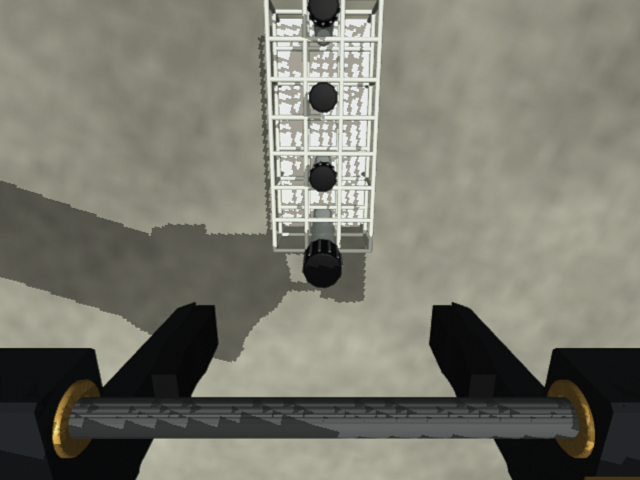

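```bash
python3 - <<'E'
from h import *
p,R=st()
X=atz("wrist",(322,268),.135);print(X,"in tool",R.T@(X-p)*100)
print(proj("wrist",p+R@[0,0,.067]))
# TCP target: grasp pt at .122 -> TCP z .117
delta(p,R,[X[0],X[1],.117],down(106.9))
E
```

```text
[ 0.50030038 -0.27683465  0.135     ] in tool [0.32586615 0.0587005  6.63009272]
[[320.91046435 273.18345447]]
shift [0.33, 0.06, 8.43] turn [0.05, 0.13, -0.11] rows 1.6873460326143053
```

>>> send_rows(motion=[[[0.3,0,2.5],[0,0,0],1],[[0.3,0,5],[0,0,0],1],[[0.3,0,7],[0,0,0],1],[[0.3,0,8.4],[0,0,0],1],[[0.3,0,8.4],[0,0,0],1],[[0.3,0,8.4],[0,0,0],1]])

```text
t: 7.75
ee_pos: [0.4992, -0.277, 0.1161]
tool_rot: [[-0.288, 0.958, -0.001], [0.958, 0.288, -0.001], [-0.0, -0.001, -1.0]]
ft_force: [-0.3, 0.5, 0.5]
opening: 1.001
```

```bash
python3 - <<'E'
from h import *
p,R=st();print(p,R[:,2])
im=arm.grab_frame("wrist"); cv2.imwrite("pics/w5.png",im[:,:,::-1])
E
```

```text
[ 0.49920695 -0.27700208  0.11612666] [-5.08265797e-04 -6.71375232e-04 -9.99999645e-01]
```

View pics/w5.png

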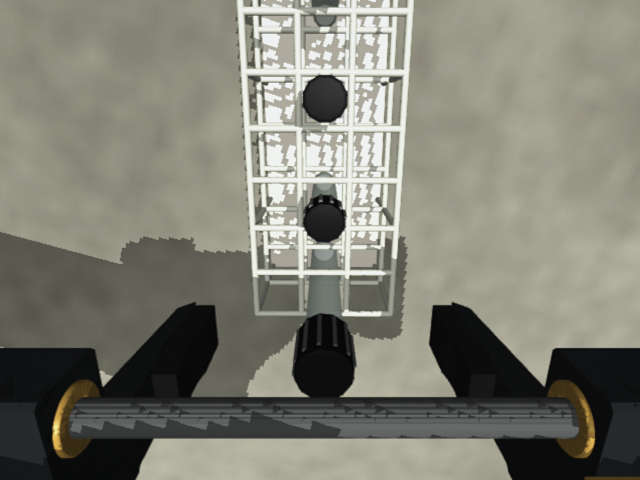

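```bash
python3 - <<'E'
from h import *
p,R=st()
X=atz("wrist",(324,367),.135);print(X,"in tool mm",R.T@(X-p)*1000)
E
```

```text
[ 0.50028324 -0.27503285  0.135     ] in tool mm [  1.79701162   1.3917213  -18.51057867]
```

>>> send_rows(motion=[[[0.15,0,0],[0,0,0],0.6],[[0.15,0,0],[0,0,0],0.3],[[0.15,0,0],[0,0,0],0.1],[[0.15,0,0],[0,0,0],0],[[0.15,0,0],[0,0,0],0],[[0.15,0,0],[0,0,0],0],[[0.15,0,0],[0,0,0],0],[[0.15,0,0],[0,0,0],0]])

```text
t: 8.6
ee_pos: [0.4982, -0.2753, 0.1152]
tool_rot: [[-0.288, 0.958, -0.002], [0.958, 0.288, -0.0], [0.0, -0.002, -1.0]]
ft_force: [-0.1, -0.8, -0.1]
opening: 0.3
```

>>> send_rows(motion=[[[0,0,0],[0,0,0],0],[[0,0,0],[0,0,0],0],[[0,0,0],[0,0,0],0],[[0,0,0],[0,0,0],0]])

```text
t: 9.0
ee_pos: [0.4982, -0.2753, 0.1153]
tool_rot: [[-0.288, 0.958, -0.002], [0.958, 0.288, -0.0], [0.0, -0.002, -1.0]]
ft_force: [0.3, 0.3, 0.1]
opening: 0.225
```

>>> send_rows(motion=[[[0,0,0],[0,0,0],0],[[0,0,0],[0,0,0],0],[[0,0,0],[0,0,0],0],[[0,0,0],[0,0,0],0]])

```text
t: 9.4
ee_pos: [0.4982, -0.2754, 0.1152]
tool_rot: [[-0.288, 0.958, -0.002], [0.958, 0.288, -0.0], [0.0, -0.002, -1.0]]
ft_force: [1.2, 0.4, -0.1]
opening: 0.221
```

>>> send_rows(motion=[[[0,0,-0.5],[0,0,0],0],[[0,0,-1.5],[0,0,0],0],[[0,0,-3],[0,0,0],0],[[0,0,-4.5],[0,0,0],0],[[0,0,-6],[0,0,0],0],[[0,0,-7.5],[0,0,0],0],[[0,0,-9],[0,0,0],0],[[0,0,-10.5],[0,0,0],0],[[0,0,-11.5],[0,0,0],0],[[0,0,-12],[0,0,0],0]])

```text
t: 10.4
ee_pos: [0.4988, -0.2755, 0.2366]
tool_rot: [[-0.288, 0.958, -0.0], [0.958, 0.288, -0.001], [-0.001, -0.0, -1.0]]
ft_force: [-0.2, 0.2, -0.5]
opening: 0.223
```

```bash
python3 - <<'E'
from h import *
import pickle
p,R=st();print(p,arm.observe()["opening"],np.array(arm.observe()["ft_force"]))
im=arm.grab_frame("wrist"); cv2.imwrite("pics/w6.png",im[:,:,::-1])
im=arm.grab_frame("side"); cv2.imwrite("pics/s6.png",im[150:450,200:520,::-1])
for q in arm.trace("side","tube")[:2]: print(q["score"],q["uv"])
E
python3 -c "
import cv2,numpy as np
a=cv2.imread('pics/w6.png');b=cv2.imread('pics/s6.png')
cv2.imwrite('pics/c6.png',np.hstack([cv2.resize(a,(480,360)),cv2.resize(b,(320,360))]))"
```

```text
[ 0.49879651 -0.2755176   0.23663482] 0.22256951214217807 [-0.19331669  0.23420418 -0.47496891]
0.46 [368.2, 400.4]
0.32 [321.4, 176.3]
```

View pics/w6.png

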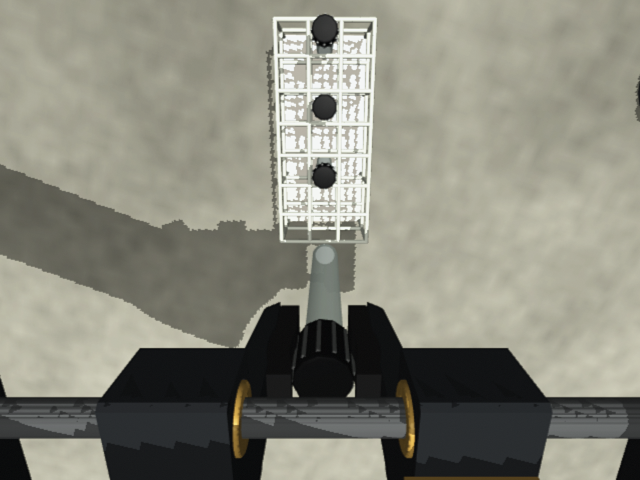

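View pics/s6.png

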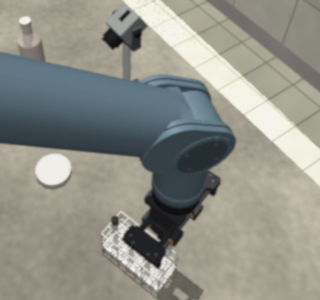

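The tube is out of the rack, held by its cap. In the wrist view, cap top is at (324,375), and the bottom end is at (325,255). I'll check its lean in the hand.

```bash
python3 - <<'E'
from h import *
import cv2
p,R=st()
for x in (0,1.5e-3): print(x,proj("wrist",[p+R@[x,0,.110],p+R@[x,0,.006],p+R@[x,0,-.020]]))
q=None
im=cv2.imread("pics/w6.png")[230:410,270:380]
cv2.imwrite("pics/w6z.png",cv2.resize(im,None,fx=3.3,fy=3.3,interpolation=cv2.INTER_CUBIC))
arm.grab_frame("wrist")
for q in arm.trace("wrist","tube")[:2]:
    ys,xs=np.nonzero(q["pixels"]);print(q["score"],q["uv"],xs.min(),xs.max(),ys.min(),ys.max())
    for r in range(ys.min(),ys.max(),8): 
        k=xs[ys==r]; print(r,k.min(),k.max(),(k.min()+k.max())/2)
E
```

```text
0 [[321.24631315 247.43030629]
 [320.1694057  332.95812939]
 [319.64878852 374.30546513]]
0.0015 [[321.24317959 245.19553107]
 [320.1609958  329.57428526]
 [319.63690922 370.43774376]]
0.7 [325.3, 341.1] 291 355 245 396
245 321 328 324.5
253 314 336 325.0
261 313 337 325.0
269 312 338 325.0
277 311 339 325.0
285 310 340 325.0
293 309 340 324.5
301 308 340 324.0
309 307 340 323.5
317 306 340 323.0
325 305 342 323.5
333 300 347 323.5
341 298 348 323.0
349 296 349 322.5
357 295 352 323.5
365 292 354 323.0
373 292 354 323.0
381 295 353 324.0
389 296 352 324.0
```

View pics/w6z.png

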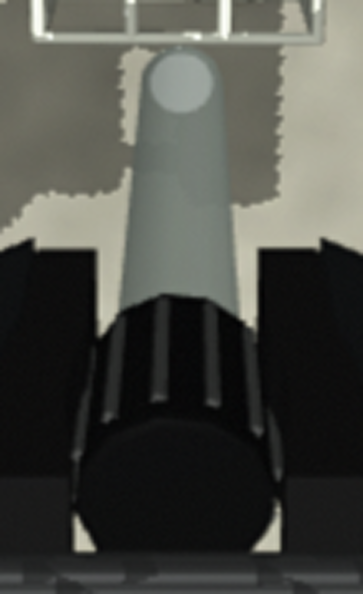

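```bash
python3 - <<'E'
import cv2,numpy as np
o=[]
for n,(a,b) in {"w4":(130,280),"w5":(180,330),"w6":(120,270)}.items():
    im=cv2.imread(f"pics/{n}.png")[a:b,240:410]
    im=cv2.resize(im,None,fx=3.5,fy=3.5,interpolation=cv2.INTER_CUBIC)
    cv2.imwrite(f"pics/{n}c.png",im)
E
```

```text
(no output)
```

View pics/w4c.png

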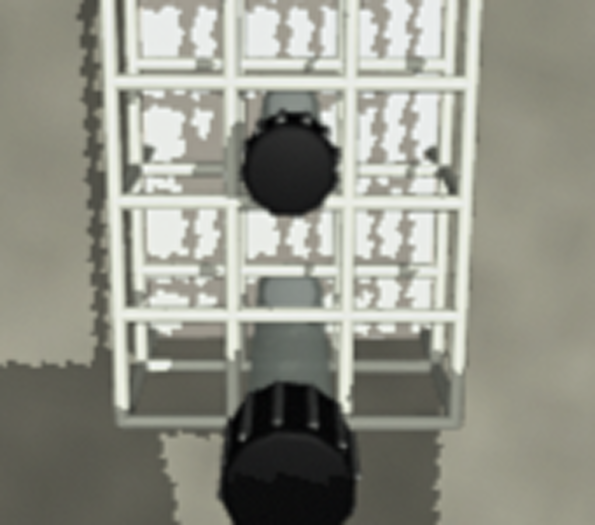

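View pics/w5c.png

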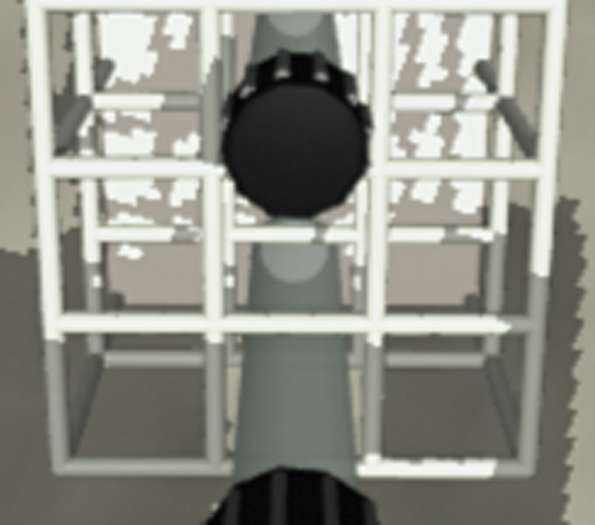

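View pics/w6c.png

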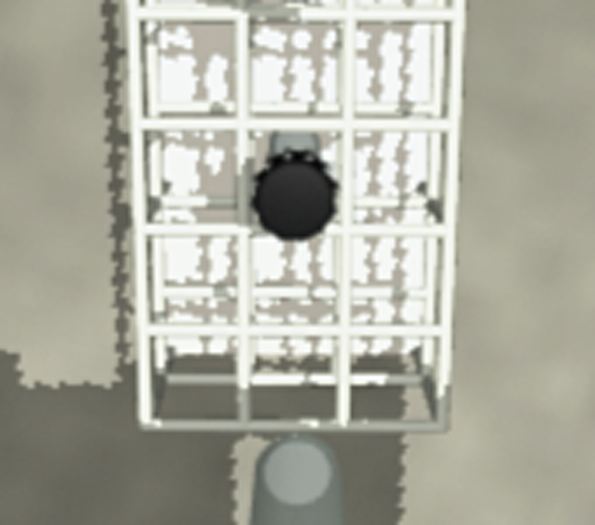

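```bash
cat > wc.py <<'E'
from h import *
from scipy.optimize import least_squares
np.set_printoptions(suppress=True,precision=4)
c=arm.get_calibration("wrist");p,R=st();K=np.array(c["intrinsics"])
# cam in tool
Rct=np.array(c["R"])@R; tct=np.array(c["R"])@p+np.array(c["t"])
def orth(M): return Ro.from_matrix(M).as_matrix()
P={"w4":(np.array([0.50077,-0.27973,0.20156]),orth([[-0.28965,0.95713,0.00175],[0.95713,0.28965,-0.00178],[-0.00221,0.00116,-1]])),
"w5":(np.array([0.49921,-0.27700,0.11613]),orth([[-0.288,0.958,-0.0005],[0.958,0.288,-0.0007],[-0.0008,-0.0003,-1]])),
"w6":(np.array([0.49880,-0.27552,0.23663]),orth([[-0.288,0.958,-0.0003],[0.958,0.288,-0.001],[-0.001,-0.0,-1]]))}
A0={"w4":130,"w5":180,"w6":120}
def pt(n,X,v):
    p,R=P[n]; Y=Rct@(R.T@(X-p))+tct
    Y=Ro.from_rotvec(v[:3]).as_matrix()@Y+v[3:6]
    u=K@Y;return u[:2]/u[2]
obs=[]
def add(n,k,row,xs,z):
    for s,x in zip((-1,-1/3,1/3,1),xs):
        if x: obs.append((n,np.array([s*.033,-.077+.022*k,z]),np.array([240+(x)/3.5,A0[n]+row/3.5])))
add("w4",3,83,(113,232,349,471),.07);add("w4",2,202,(118,233,348,467),.07);add("w4",1,316,(121,234,347,462),.07);add("w4",0,424,(123,235,346,456),.07)
add("w5",3,8,(40,208,382,556),.07);add("w5",2,169,(47,213,378,547),.07);add("w5",1,324,(55,214,376,538),.07);add("w5",0,467,(60,216,372,528),.07)
add("w6",4,14,(130,241,348,459),.07);add("w6",3,125,(137,243,347,454),.07);add("w6",2,229,(142,244,345,450),.07);add("w6",1,330,(146,244,345,447),.07);add("w6",0,427,(149,244,344,444),.07)
add("w4",0,365,(142,0,0,438),.032);add("w5",0,357,(100,0,0,490),.032);add("w6",0,380,(164,0,0,426),.032)
def res(v):
    r=[]
    Rz=Ro.from_euler("z",v[8]).as_matrix()
    for n,X,uv in obs:
        r.append(pt(n,Rz@X+[v[6],v[7],0],v)-uv)
    return np.concatenate(r+[v[:3]/.02,v[3:6]/.002])
if __name__=="__main__":
    v0=np.array([0]*6+[.48,-.213,.295]);o=least_squares(res,v0,loss="soft_l1");v=o.x
    print(v,o.cost);r=o.fun[:2*len(obs)].reshape(-1,2);print(np.round(np.abs(r).max(0),1),np.sqrt((r**2).mean(0)))
    J=o.jac;print(np.sqrt(np.diag(np.linalg.inv(J.T@J))))
    np.save("wc.npy",v)
    Rz=Ro.from_euler("z",v[8]).as_matrix();print("tall cell",Rz@[0,-.066,0]+[v[6],v[7],0],np.degrees(v[8]))
    p,R=P["w6"]
    for x in (0,.001): print(x,[pt("w6",p+R@[x,0,d],v) for d in (.110,.006,-.020)])
E
python3 wc.py
```

```text
[ 0.0015  0.0025  0.0009  0.     -0.0001  0.0004  0.4822 -0.2159  0.2922] 8.591076657802002
[1.  1.2] [0.3864 0.4261]
[0.0019 0.0062 0.0176 0.002  0.0019 0.0008 0.0021 0.0021 0.0186]
tall cell [ 0.5012 -0.2791  0.    ] 16.74183051916432
0 [array([322.3305, 246.6237]), array([321.217, 331.74 ]), array([320.6798, 372.8012])]
0.001 [array([322.3299, 245.1372]), array([321.2137, 329.4931]), array([320.6746, 370.235 ])]
```

```bash
python3 - <<'E'
from wc import *
v=np.load("wc.npy");Rz=Ro.from_euler("z",v[8]).as_matrix()
f=lambda n,x,y,z:pt(n,Rz@[x,y,z]+[v[6],v[7],0],v)
for n in ("w4","w5","w6"):
  for y in (-.066,-.022,.022):
    print(n,y,"bottom",f(n,0,y,.005),"bottom lower edge r",f(n,0,y-(.0063 if y<-.05 else .005),.005),"captop",f(n,0,y,.135 if y<-.05 else .103))
E
python3 - <<'E'
import cv2
im=cv2.imread("pics/w5.png")[0:290,270:380]
cv2.imwrite("pics/w5d.png",cv2.resize(im[150:290],None,fx=5,fy=4,interpolation=cv2.INTER_CUBIC))
E
```

```text
w4 -0.066 bottom [323.1448 212.6418] bottom lower edge r [323.1307 219.8851] captop [322.8742 271.6399]
w4 -0.022 bottom [323.2484 159.5167] bottom lower edge r [323.2362 165.7872] captop [323.1003 179.4907]
w4 0.022 bottom [323.3614 101.5164] bottom lower edge r [323.3481 108.374 ] captop [323.2521  97.9149]
w5 -0.066 bottom [324.3814 249.8085] bottom lower edge r [324.3711 258.9944] captop [324.4433 377.353 ]
w5 -0.022 bottom [324.4581 181.4001] bottom lower edge r [324.4489 189.5707] captop [324.547  225.0406]
w5 0.022 bottom [324.5442 104.5701] bottom lower edge r [324.5339 113.7738] captop [324.701  100.4674]
w6 -0.066 bottom [324.2721 208.6099] bottom lower edge r [324.2656 215.2042] captop [324.2939 257.1293]
w6 -0.022 bottom [324.32   160.4777] bottom lower edge r [324.3144 166.1377] captop [324.3521 177.9763]
w6 0.022 bottom [324.3718 108.3914] bottom lower edge r [324.3657 114.5248] captop [324.4249 107.6191]
```

View pics/w5d.png

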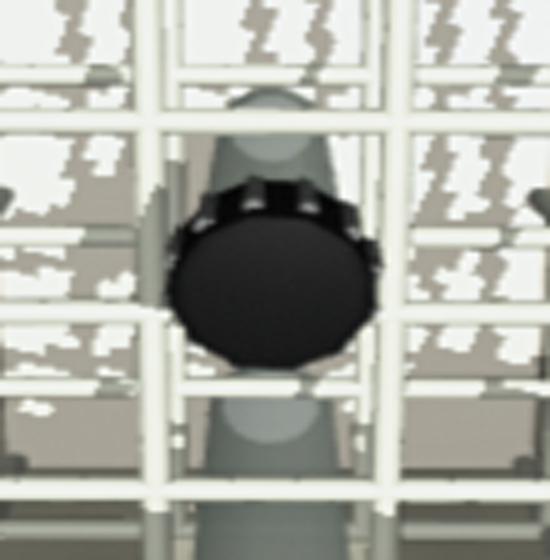

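```bash
cat > tgt.py <<'E'
from h import *
a=np.array([.035,-.003,-1]);a/=np.linalg.norm(a);m=np.array([-.0037,.0005,.055])
def Q(a):
    b=np.array([0,0,-1.]);k=np.cross(a,b);return Ro.from_rotvec(k/np.linalg.norm(k)*np.arcsin(np.linalg.norm(k))).as_matrix()
Rt=RT@Q(a); assert np.allclose(Rt@a,RH[:,2])
pt=FOCUS-Rt@m
E
python3 - <<'E'
from tgt import *
p,R=st();print(pt,Rt)
delta(p,R,pt,Rt); delta(p,R,pt+[-.02,-.0,.04],Rt)
E
```

```text
[0.51116524 0.1446402  0.25932847] [[-0.88272237 -0.02297885  0.46933271]
 [-0.0215208   0.99973251  0.0084712 ]
 [-0.46940183 -0.0026227  -0.88298077]]
shift [39.82, 13.36, -2.46] turn [-18.15, -24.15, -73.01] rows 9.19776366045454
shift [40.4, 11.44, -6.46] turn [-18.15, -24.15, -73.01] rows 9.19776366045454
```

>>> send_rows(motion=[[[0,0,-1.5],[0,0,0],0],[[0,0,-3.5],[0,0,0],0],[[1.2,0.3,-5],[-0.5,-0.7,-2.2],0],[[3.2,0.9,-6],[-1.5,-1.9,-5.8],0],[[5.7,1.6,-6.5],[-2.5,-3.4,-10.2],0],[[8.1,2.3,-6.5],[-3.6,-4.8,-14.6],0],[[10.5,3,-6.5],[-4.7,-6.3,-19],0],[[12.9,3.6,-6.5],[-5.8,-7.7,-23.4],0],[[15.4,4.3,-6.5],[-6.9,-9.2,-27.7],0],[[17.8,5,-6.5],[-8,-10.6,-32.1],0]])

```text
t: 11.65
ee_pos: [0.4945, -0.0892, 0.2996]
tool_rot: [[-0.734, 0.645, 0.212], [0.645, 0.76, -0.078], [-0.211, 0.079, -0.974]]
ft_force: [0.2, -0.1, -0.8]
opening: 0.223
```

```bash
python3 - <<'E'
from tgt import *
p,R=st();print(p,arm.observe()["opening"])
delta(p,R,pt+[-.02,-.0,.04],Rt)
E
```

```text
[ 0.49445943 -0.08919294  0.29960041] 0.22325776914674964
shift [15.33, 17.56, -1.86] turn [-10.11, -13.47, -40.71] rows 5.1287229857386745
```

>>> send_rows(motion=[[[1.5,1.8,-0.2],[-1,-1.3,-4],0],[[3.1,3.5,-0.4],[-2,-2.7,-8.1],0],[[4.6,5.3,-0.6],[-3,-4,-12.2],0],[[6.1,7,-0.8],[-4,-5.4,-16.3],0],[[7.7,8.8,-0.9],[-5,-6.7,-20.3],0],[[9.2,10.5,-1.1],[-6.1,-8.1,-24.4],0],[[10.7,12.3,-1.3],[-7.1,-9.4,-28.5],0],[[12.3,14,-1.5],[-8.1,-10.8,-32.6],0],[[13.8,15.8,-1.7],[-9.1,-12.1,-36.6],0],[[15.3,17.6,-1.9],[-10.1,-13.5,-40.7],0]])

```text
t: 12.65
ee_pos: [0.4926, 0.1452, 0.3004]
tool_rot: [[-0.882, -0.024, 0.471], [-0.023, 1.0, 0.009], [-0.471, -0.003, -0.882]]
ft_force: [-0.5, 0.6, -0.3]
opening: 0.222
```

>>> send_rows(motion=[[[0,0,0],[0,0,0],0],[[0,0,0],[0,0,0],0],[[0,0,0],[0,0,0],0]])

```text
t: 12.95
ee_pos: [0.493, 0.1426, 0.3004]
tool_rot: [[-0.883, -0.018, 0.469], [-0.017, 1.0, 0.006], [-0.469, -0.003, -0.883]]
ft_force: [0.3, -1.2, -0.3]
opening: 0.226
```

```bash
python3 - <<'E'
from tgt import *
p,R=st();print(p,arm.observe()["opening"])
im=arm.grab_frame("wrist");cv2.imwrite("pics/w7.png",im[:,:,::-1])
delta(p,R,pt,Rt)
E
```

```text
[0.49298397 0.14263791 0.30035214] 0.22613157910323078
shift [0.32, 0.18, 4.48] turn [-0.14, 0.0, -0.27] rows 0.8983339522664906
```

View pics/w7.png

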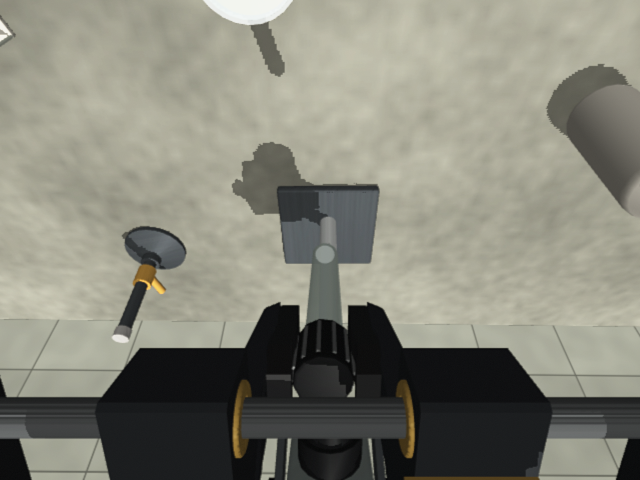

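>>> send_rows(motion=[[[0.1,0.1,1],[0,0,-0.1],0],[[0.2,0.2,2.5],[-0.1,0,-0.3],0],[[0.3,0.2,4],[-0.1,0,-0.3],0],[[0.3,0.2,4.5],[-0.1,0,-0.3],0],[[0.3,0.2,4.5],[-0.1,0,-0.3],0],[[0.3,0.2,4.5],[-0.1,0,-0.3],0],[[0.3,0.2,4.5],[-0.1,0,-0.3],0],[[0.3,0.2,4.5],[-0.1,0,-0.3],0]])

```text
t: 13.8
ee_pos: [0.5115, 0.1458, 0.26]
tool_rot: [[-0.882, -0.025, 0.471], [-0.023, 1.0, 0.009], [-0.471, -0.003, -0.882]]
ft_force: [-0.3, 0.4, -1.0]
opening: 0.223
```

```bash
python3 - <<'E'
from tgt import *
p,R=st();print(p,arm.observe()["opening"])
delta(p,R,pt,Rt)
k={"wrist":"w8","side":"s8","top":"t8"}
for n in k:
    im=arm.grab_frame(n);cv2.imwrite(f"pics/{k[n]}.png",im[:,:,::-1])
    for q in arm.trace(n,"tube")[:2]:
        ys,xs=np.nonzero(q["pixels"]);print(n,q["score"],q["uv"],xs.min(),xs.max(),ys.min(),ys.max())
for n in k: print(n,"bottom,mid,captop",proj(n,[FOCUS-.055*RH[:,2],FOCUS,FOCUS+.075*RH[:,2]]).round(1).tolist())
a=cv2.imread("pics/s8.png")[130:280,240:390];b=cv2.imread("pics/t8.png")[150:300,220:370]
cv2.imwrite("pics/z8.png",np.hstack([cv2.resize(x,None,fx=2.66,fy=4*.66,interpolation=cv2.INTER_CUBIC) for x in (a,b)]))
E
```

```text
[0.51153072 0.1457609  0.26002763] 0.22254277108349652
shift [0.07, -0.11, 0.04] turn [0.01, 0.09, 0.1] rows 0.0274108173329465
wrist 0.71 [323.2, 343.1] 292 355 243 397
wrist 0.71 [234.9, 5.7] 198 272 0 15
top 0.74 [280.9, 265.7] 274 284 250 280
wrist bottom,mid,captop [[323.8, 255.4], [323.7, 288.9], [323.5, 377.6]]
side bottom,mid,captop [[281.8, 239.2], [270.4, 231.3], [253.3, 219.6]]
top bottom,mid,captop [[281.7, 250.0], [280.6, 262.3], [278.9, 280.8]]
```

View pics/z8.png

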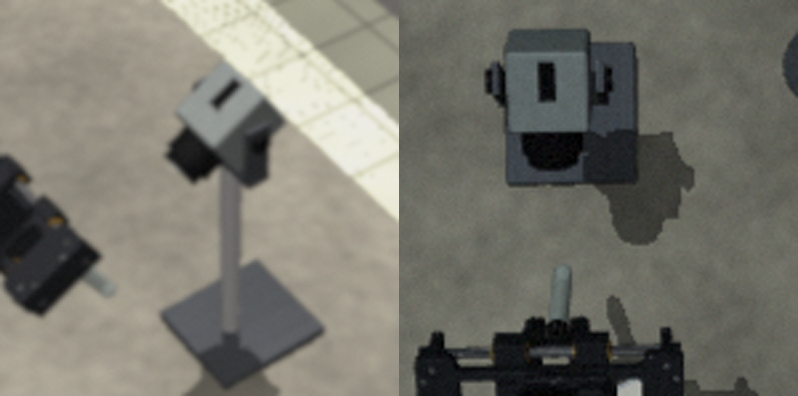

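View pics/w8.png

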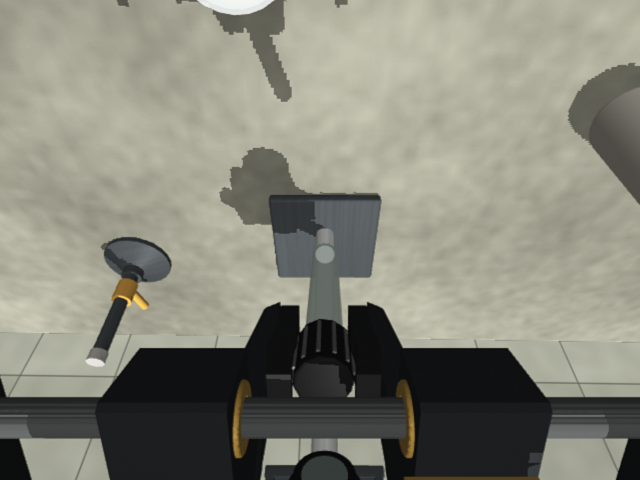

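>>> send_rows(motion=[[[0,0,0],[0,0,0],0],[[0,0,0],[0,0,0],0],[[0,0,0],[0,0,0],0],[[0,0,0],[0,0,0],0],[[0,0,0],[0,0,0],0]])

```text
t: 14.6
ee_pos: [0.5114, 0.1458, 0.2594]
tool_rot: [[-0.882, -0.025, 0.47], [-0.023, 1.0, 0.009], [-0.47, -0.003, -0.883]]
ft_force: [-0.1, 0.1, -0.7]
opening: 0.226
```

```bash
python3 - <<'E'
from tgt import *
p,R=st();s=arm.observe();print(p,s["opening"],np.round(s["joint_velocities"],3))
im=arm.grab_frame("wrist");cv2.imwrite("pics/w9.png",im[:,:,::-1])
print("mid err mm",1000*RH.T@(p+R@m-FOCUS),"axis err deg",np.degrees(np.arccos((R@a)@RH[:,2])),"lens",proj("wrist",HINGE-.065*RH[:,0]))
cv2.imwrite("pics/w9z.png",cv2.resize(im[430:480,250:400,::-1],None,fx=5,fy=5,interpolation=cv2.INTER_CUBIC))
arm.grab_frame("top")
for th in ("rack","lens"):
  for q in arm.trace("top",th)[:1]: print(th,q["score"],q["uv"])
E
```

```text
[0.51138951 0.14578378 0.25937836] 0.22595661660619573 [ 0.001 -0.     0.001 -0.     0.001 -0.     0.   ]
mid err mm [ 0.27358281  1.15672222 -0.08176178] axis err deg 0.03603330911404937 lens [[323.27129306 476.43719123]]
lens 0.68 [275.8, 184.1]
```

View pics/w9z.png

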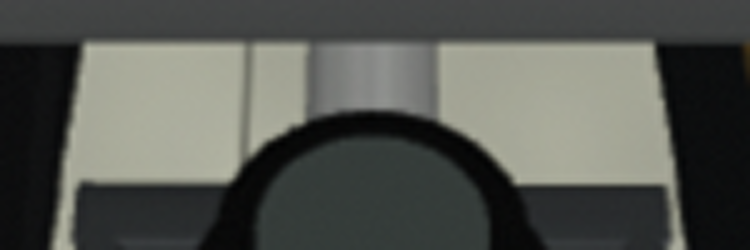

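```bash
python3 -c "
from cell import arm
print(arm.job_done())"
```

```text
the job is handed in; nothing more can be done
None
```

I drew the tall tube straight up out of the rack by its cap and am holding it still at the inspection camera's focus spot. It is cap up, leaning with the camera head. The job was handed in at about 15 s, with no sign of contact in the force readings.

**Target:** I measured the camera head's tilt at about 30° (± 0.7°) and its turn at about 1.4°. That puts the focus spot at about (0.540, 0.146, 0.2125) m, good to roughly 2 mm.

**Lean in the grip:** the tube sat about 2° askew between the fingers, because it had leaned in its rack cell. I corrected the final pose for this. The wrist view showed no slip while carrying.

**Last checks:**
- **Position and lean:** by the arm's own readings, the middle of the glass was within about 1.2 mm of the estimated focus and the axis within 0.1° of the target.
- **Wrist camera:** the tube lined up sideways with the lens to about 0.3 mm, and the lens appeared within about 1.5 px of where I expected it.
- **Top camera:** it agreed to about 1–2 px once its known offset of about 2 px was taken out.
- **Stillness:** joint speeds were near zero and the grip was steady.

**Weak or failed checks:** the side camera showed only the tip of the tube, which matched to within about 2 px. The last trace for the rack from the top camera found nothing, so I did not confirm the rack's position at the end. It looked in place in the wrist picture taken after the lift.

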